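# Flip a chair slat onto the sanding board

### The job

The beech chair slat lies on the bench with its four screw holes underneath. Push it with the fingertips against the front edge of the sanding board and on until it tips up on its long edge and flips over onto the board, holes up, then push it along the board until its long edge is snug and straight against the low stop. Only ever push it: the slat must not be picked up, so some edge of it always stays down on the bench or the board, and leave the glue bottle, sanding block and screwdriver alone.

Things in the scene. Friction and masses are not known exactly. Their poses are not given: they have to be found in the camera images.
- slat_center (a point): Centre of the chair slat: loose pale beech strip, 80 mm wide (its own x), 180 mm long (y), 15 mm thick (z), 90 to 170 g. One face is plain, z points out of it: up at the start. The other, 60 mm wide, has a row of four dark 15 mm screw holes and both its long edges bevelled 10 mm at 45 degrees. Starts on the bench before the sanding board, up to 0.22 rad off parallel, own +x to the board.
- slat_edge_a (a point): Middle of the slat's long edge on its own +x side: 2 mm inside the 5 mm high upright rim left between bevel and plain face, 12.5 mm above the bench at the start, when it is the edge nearer the board. Pushed home it bears on the board's front edge and turns in the corner there when the other edge is raised; past upright the slat falls onto the board by itself, about 17 mm overhanging its front.
- slat_edge_b (a point): The same on the slat's own -x side: at the start nearest the robot, its rim 10 to 15 mm above the bench; after the flip the edge nearest the stop. With the slat lightly pressed against the board (about 5 to 10 N), fingertips low against this rim, moving up and then forward round the far edge as centre, take it up with them by friction; if they press hard or lag below its rise it jams. Near upright, pushing forward sends it over.
- board: Sanding board fixed to the bench: plywood with a grippy black rubber face, 300 mm wide (its y), 220 mm deep (its x), top 17 mm above the bench, upright smooth wooden edges. Origin: middle of its front edge (the long edge nearest the robot) at bench height; x points away from the robot, square to that edge. Two black iron holdfasts 102 mm tall stand at x = 160 to 250 mm, y = -105 and 105 mm.
- board_stop (a point): Middle of the foot of the stop's front face, on the rubber, 115 mm behind the board's front edge. The stop is a pale wooden lath across the whole board, parallel to its front edge: 20 mm deep, 8 mm higher than the rubber; axes as the board's.
- glue: White glue bottle with yellow label and red cap, 54 mm across, 150 mm high, standing beside the board. Origin: centre of its foot. Leave alone.
- sander: Cork sanding block with red abrasive beneath, 60 x 100 x 35 mm, lying on the bench beside the board. Origin: centre of its underside. Leave alone.
- driver: Screwdriver with orange handle, about 200 mm long, lying on the bench to the right, nearer the robot than the board. Leave alone.
Not all that is in view belongs to the job. Of the things shaped like the part that bears slat_center, the wooden one is meant.

How it is judged (in metres and radians):
On the way, in this order (a step that is already met when the one before it is completed fails the run):
1. the slat is tipped up on a long edge that stands on the bench against the board's front edge (angle between slat_center's own z axis and vertical between 0.8 and 2 rad and ((height (world z) of slat_edge_a below 0.0215 m and x of slat_edge_a in the frame of board between -0.02 and 0.005 m) or (height (world z) of slat_edge_b below 0.0215 m and x of slat_edge_b in the frame of board between -0.02 and 0.005 m))), for 0.05 s.
2. the slat lies flat on the board, holes up (angle between slat_center's own z axis and vertical above 3.05 rad and x of slat_center in the frame of board above 0 m and z of slat_center in the frame of board between 0.0215 and 0.0275 m), for 0.2 s.
At the end, for the whole second after the job is handed in: The slat lies flat on the rubber, holes up, all of its length on the board (centre within 65 mm of the board's middle), its long edge against the stop (gap at the middle under 4 mm, parallel within 0.04 rad), and the three bystanders are within 15 mm of where they were (angle between slat_center's own z axis and vertical above 3.08 rad and z of slat_center in the frame of board between 0.0215 and 0.0275 m and x of slat_center in the frame of board between 0.071 and 0.077 m and y of slat_center in the frame of board between -0.065 and 0.065 m and angle between the x axis of slat_center and the x axis of board, either way round below 0.04 rad and distance of each of glue, sander, driver from where it was at the start of the episode below 0.015 m); the robot touches nothing.
It fails at once if the slat is picked up: both its long edges are clear of the bench and the board (height (world z) of each of slat_edge_a, slat_edge_b above 0.033 m).
It fails at once if a bystander is moved or knocked over (distance of any of glue, sander, driver from where it was at the start of the episode above 0.015 m or angle between any of glue, sander's own z axis and vertical above 0.3 rad).
It also fails if it takes over 64 s, if anything falls off the work surface, if the arm or the gripper's body presses on something with over 40 N, if the wrist force passes 120 N, or if a joint passes its speed limit or range.

### The arm

A 6-joint arm with a two-finger parallel gripper is mounted at the origin on the work surface. World frame = base frame: x ahead of the robot, y to its left, z up, the work surface at z = 0. Lengths are in mm, angles in rad, forces in N, time in s.
With the tool pointing down it reaches from about 350 to 875 mm from the base axis. Payload 4.2 kg.
Tool frame: the origin (TCP) lies at the very end of the fingers, on their centre line; the grasp point (between the pads) lies 19 mm behind it (arm.pinch_z is the distance from the TCP to the grasp point, in mm); x points along the fingers, y is the direction in which the jaws open and shut, and the axes are right-handed (so a half turn about x gives the same grasp; the last joint's range is limited). The gripper opens to 85 mm and grips with 20 to 120 N. Pads are 22 mm wide; open, the fingers measure 114 mm over their backs; the gripper's body (76 mm by 85 mm) begins 54 mm behind the grasp point. The pads swing forward as they close: fully open they stand 13 mm farther back than shut.
Start: joints at [-0.987, 0.385, 0.008, 0, -1.194, -0.259], TCP at [199.465, -592.295, 196.112] pointing down, gripper open.
Joint ranges: [-3.14, 3.14], [-1.21, 2.06], [-1.07, 1.41], [-3.16, 2.05], [-2.99, -0.16], [-3.1, 3.1]. Speed limits (rad/s): [2.79, 2.79, 3.14, 3.14, 3.14, 3.14].

### API

Orientations are given as a unit quaternion [x, y, z, w].
In Python, from bench import arm gives the robot as it stands.
- The arm moves only by the tool drive_tool, never from a script. Its argument "motion" is a list of rows, each a list of 4 numbers: the shift along the tool's x, y, z in mm, then the turn about the tool's x in degrees. In form: [[dx, dy, dz, spin], ...]. A call has 1 to 10 rows; each row shifts and turns the commanded pose from where the row before left it, along the tool's axes as they then stand; what a row does not reach is not made up. A row lasts 1/12 s, in which the tool goes at most 41.7 mm and 7.16 degrees, less where a joint would pass 70% of its speed; a pose out of reach is approached as far as the arm can. A call with a gripper value outside its range is refused whole. "grip" is the finger opening in mm, from 0 to 85.4, set as the call begins (left out, the last holds). The fingers move at their own pace and stop on an object; the grip force is fixed at half the most. Time passes only in rows, so rows that do not move let the fingers close. It gives the time, the measured TCP pose, the force and the opening at its end, in the units of the state.
- arm.read_state(): the state, without advancing time (a new reading comes with each control period).
- arm.get_image(name): name is "scene" or "top" or "wrist"; returns the picture (480x640x3 uint8, red, green, blue); there is no depth.
- arm.calibration(name): a dict with "K" (3x3 intrinsics, pixels), "eye" and "attitude" of the camera in the world; the wrist camera has in their place "T_tool_cam" (4x4, takes a point from camera to tool coordinates, whose origin is the TCP and whose axes are the tool frame's). Camera axes: x right, y up, looking along -z (the intrinsics and any distortion apply to the point x, -y, -z); pixel columns grow to the right and rows downward; lengths in mm; the calibration is good to about 2 mm. The wrist camera is an equidistant fisheye: a pixel r from the principal point sees the ray r / f radians off the axis. A picture is of the moment at which its call begins: read the wrist's pose just before it. calibration takes no time and is no camera call.
- arm.job_done(): hands the job in, once; it reports no verdict.
The state is a dict: "clock": time; "joints": joint angles; "joint_vel": joint speeds; "joint_efforts": joint torques, N m; "position": TCP position; "ee_rot": TCP orientation; "contact_force": force on the tool from outside, world axes, zero at the start; "wrist_torque": the same for the moment, N m; "gripper_width": finger opening in mm.
Only numpy, scipy, OpenCV 4.12 (cv2) and the standard library are available. Lean on these libraries where they do the work, as an engineer would, in place of code of your own. Each camera call takes 0.05 s, during which the arm holds its last target. There are 200 camera calls.

## Working session

There is one attempt and no reset: what is moved stays moved. The work goes in short steps, Python scripts to look and compute and a tool call to move; the robot and the scene stay as the last step left them, time stands still between calls to the robot, and variables do not carry over. Pictures are saved under pics/ and viewed, about 8 in all and at most 12, crops included, and the job is handed in when it is done.

Besides the shell and the picture viewer there is one more tool, called after "Request:" as a command line: name --pt "numbers of a row" for each row, then --argument value for the rest. drive_tool: Moves the arm, as the interface text tells. Its arguments: {"type":"object","properties":{"motion":{"type":"array"},"grip":{"type":"number"}},"required":["motion"]}

```bash
ls; mkdir -p pics; python3 - <<'E'
from bench import arm
import cv2
s=arm.read_state();print({k:s[k] for k in('clock','position','ee_rot','gripper_width','contact_force')})
for n in('scene','top'):
    c=arm.calibration(n);print(n,c)
    cv2.imwrite(f'pics/{n}0.png',arm.get_image(n)[:,:,::-1])
print(arm.calibration('wrist'))
E
```

```text
pics
{'clock': 0.0, 'position': array([ 199.26636369, -591.69945029,  195.02736618]), 'ee_rot': array([-0.11351896,  0.69796818,  0.11500801,  0.69765824]), 'gripper_width': 85.45989243325447, 'contact_force': array([0.52537643, 0.78799816, 0.30093605])}
scene {'K': array([[482.17159144,   0.        , 322.0500437 ],
       [  0.        , 482.17159144, 233.63124146],
       [  0.        ,   0.        ,   1.        ]]), 'eye': array([1213.42467724,  440.38661913,  967.73706624]), 'attitude': array([0.17912732, 0.30367083, 0.81729924, 0.45576241])}
top {'K': array([[567.43023145,   0.        , 333.02540374],
       [  0.        , 567.43023145, 248.29471063],
       [  0.        ,   0.        ,   1.        ]]), 'eye': array([ 395.35389208,   30.76869484, 1450.22771486]), 'attitude': array([-0.04486472,  0.0369809 ,  0.71311197, -0.69863502])}
{'K': array([[371.64829954,   0.        , 319.34418364],
       [  0.        , 371.64829954, 243.23235008],
       [  0.        ,   0.        ,   1.        ]]), 'T_tool_cam': array([[-2.30437636e-04,  2.65233093e-01, -9.64184294e-01,
        -1.78361517e+02],
       [ 9.99998885e-01,  1.48394153e-03,  1.69213525e-04,
        -2.03867240e-01],
       [ 1.47567414e-03, -9.64183180e-01, -2.65233139e-01,
        -6.71738016e+01],
       [ 0.00000000e+00,  0.00000000e+00,  0.00000000e+00,
         1.00000000e+00]])}
```

View pics/top0.png

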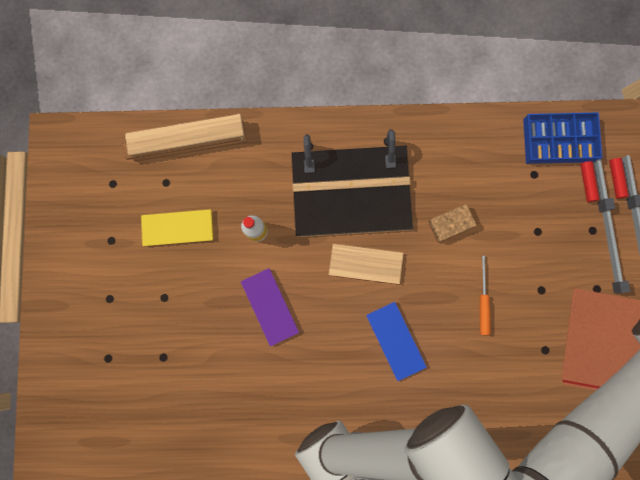

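View pics/scene0.png

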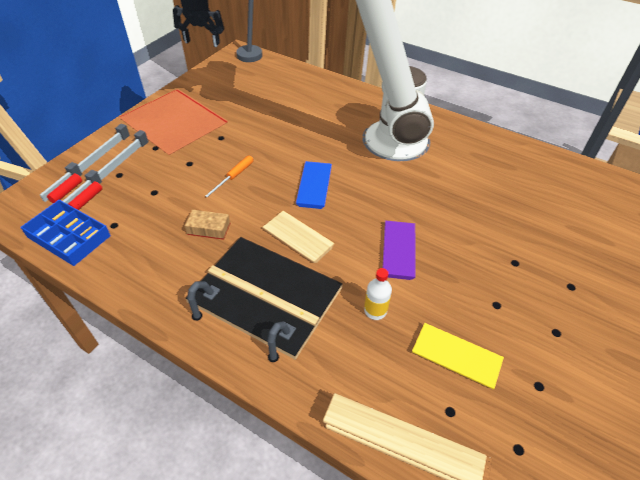

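The top view shows these slat-shaped things: wooden at (367,264), yellow at (178,227), purple at (270,307) and blue at (397,342). The pale beech one at (367,264) lies before the board and fits the description. The board's front edge runs from (296,235) to (413,229), with the glue at (254,227), the sander at (454,223) and the driver at (486,300). Next I measure these and confirm in one crop.

```bash
cat > h.py <<'E'
import numpy as np,cv2
from scipy.spatial.transform import Rotation as R
from bench import arm
def ray(n,px,z):
    c=arm.calibration(n);K=c['K'];px=np.atleast_2d(px).astype(float)
    d=np.c_[(px[:,0]-K[0,2])/K[0,0],-(px[:,1]-K[1,2])/K[1,1],-np.ones(len(px))]
    d=R.from_quat(c['attitude']).apply(d);e=np.array(c['eye'])
    return e+d*((z-e[2])/d[:,2])[:,None]
def big(m,near=None):
    cs,_=cv2.findContours(m.astype(np.uint8),cv2.RETR_EXTERNAL,cv2.CHAIN_APPROX_NONE)
    if near is None:return max(cs,key=cv2.contourArea)
    cs=[c for c in cs if cv2.contourArea(c)>60]
    return min(cs,key=lambda c:np.linalg.norm(c.reshape(-1,2).mean(0)-near))
E
python3 - <<'E'
from h import *
im=cv2.imread('pics/top0.png');hsv=cv2.cvtColor(im,cv2.COLOR_BGR2HSV)
cv2.imwrite('pics/crop0.png',cv2.resize(im[130:350,220:500],None,fx=2.7,fy=2.7,interpolation=cv2.INTER_CUBIC))
for p in((367,264),(350,205),(300,290),(420,250),(300,185)):print(p,hsv[p[1],p[0]])
pale=((hsv[:,:,2]>185)&(hsv[:,:,1]<150)&(hsv[:,:,0]<30))
c=big(pale,(367,264));r=cv2.minAreaRect(c);b=cv2.boxPoints(r);w=ray('top',b,15)
print('slat',r,w.round(1)[:,:2],'c',w.mean(0).round(1),np.linalg.norm(np.roll(w,-1,0)-w,axis=1).round(1))
dark=hsv[:,:,2]<45
c=big(dark,(353,208));b=cv2.boxPoints(cv2.minAreaRect(c));w=ray('top',b,17);print('rubber front part',b.round(1).tolist(),w.round(1)[:,:2].tolist(),np.linalg.norm(np.roll(w,-1,0)-w,axis=1).round(1))
c=big(pale,(352,184));b=cv2.boxPoints(cv2.minAreaRect(c));w=ray('top',b,25);print('stop',w.round(1)[:,:2].tolist())
E
```

```text
(367, 264) [ 16 107 217]
(350, 205) [ 5 34 45]
(300, 290) [ 13 144 154]
(420, 250) [ 14 144 147]
(300, 185) [ 16 109 216]
slat ((365.5076904296875, 263.4384765625), (71.0718994140625, 31.256752014160156), 7.125016689300537) [[ 495.8   58.4]
 [ 574.8   47. ]
 [ 548.4 -131.7]
 [ 469.9 -119.2]] c [522.2 -36.4  15. ] [ 79.8 180.6  79.5 179.5]
rubber front part [[343.6000061035156, 170.3000030517578], [363.8999938964844, 157.6999969482422], [372.29998779296875, 171.3000030517578], [351.8999938964844, 183.8000030517578]] [[764.6, 13.9], [796.5, -39.5], [760.2, -60.1], [728.4, -6.8]] [62.3 41.8 62.1 41.7]
stop [[730.3, 145.4], [741.7, -150.6], [723.7, -151.1], [712.3, 144.5]]
```

View pics/crop0.png

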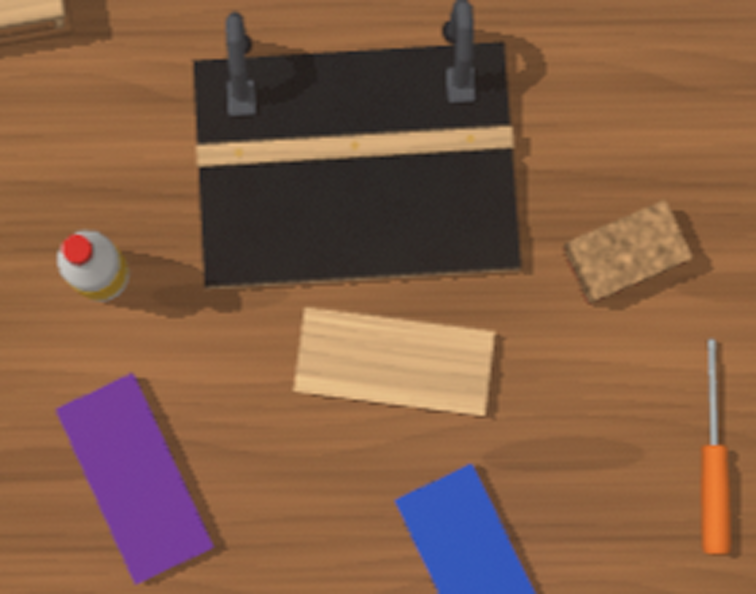

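The crop confirms it: plain pale beech, 80 x 180 mm by measurement, and the coloured blocks are ruled out. Next I refine the board front and get the tool axes.

```bash
python3 - <<'E'
from h import *
im=cv2.imread('pics/top0.png');hsv=cv2.cvtColor(im,cv2.COLOR_BGR2HSV)
m=(hsv[:,:,2]<62);m[:, :280]=0;m[:,425:]=0;m[240:]=0
c=big(m).reshape(-1,2);x0,y0,w,h=cv2.boundingRect(c);print(x0,y0,w,h)
P=np.array([(x,c[c[:,0]==x,1].max()) for x in range(302,408) if (c[:,0]==x).any()]);P=P[P[:,1]>220]
W=ray('top',P+[0,.5],17);a,b=np.polyfit(W[:,1],W[:,0],1);print('front edge x=%.3f*y+%.1f'%(a,b),np.std(W[:,0]-a*W[:,1]-b), 'y ends',ray('top',[[x0,y0+h],[x0+w,y0+h]],17)[:,1])
s=arm.read_state();M=R.from_quat(s['ee_rot']).as_matrix();print(M.round(4))
print('tool z yaw deg',np.degrees(np.arctan2(M[1,2],M[0,2])))
E
```

```text
294 185 118 51
front edge x=-0.038*y+603.6 0.7295876223554398 y ends [ 144.05721141 -156.46726078]
[[-7.000e-04 -3.190e-01  9.478e-01]
 [ 1.800e-03  9.478e-01  3.190e-01]
 [-1.000e+00  2.000e-03 -1.000e-04]]
tool z yaw deg 18.599947161521644
```

Request:
drive_tool --pt "0 34 20 1.64" --pt "0 34 20 1.64" --pt "0 34 20 1.64" --pt "0 34 20 1.64" --pt "0 34 20 1.64" --pt "0 34 20 1.64" --pt "0 34 20 1.64" --pt "0 34 20 1.64" --pt "0 34 20 1.64" --pt "0 34 20 1.64" --grip 85

```text
clock: 0.93
position: [328.7, -219.2, 196.1]
ee_rot: [-0.013, 0.707, 0.013, 0.707]
contact_force: [2.3, -0.3, -0.2]
gripper_width: 84.8
```

Request:
drive_tool --pt "0 30 21 0" --pt "0 30 21 0" --pt "0 30 21 0" --pt "0 30 21 0" --pt "0 30 21 0" --pt "0 30 21 0" --pt "36 0 0 0" --pt "36 0 0 0" --pt "36 0 0 0" --pt "30 0 0 0"

```text
clock: 1.77
position: [446.7, -36.2, 55.9]
ee_rot: [-0.014, 0.708, 0.014, 0.706]
contact_force: [0.8, 0.5, -0.1]
gripper_width: 85.0
```

```bash
python3 - <<'E'
from h import *
s=arm.read_state();print(s['position'],s['contact_force'])
cv2.imwrite('pics/wrist1.png',arm.get_image('wrist')[:,:,::-1])
E
```

```text
[446.71029913 -36.22248284  55.92407741] [ 0.78733446  0.49292435 -0.0903988 ]
```

View pics/wrist1.png

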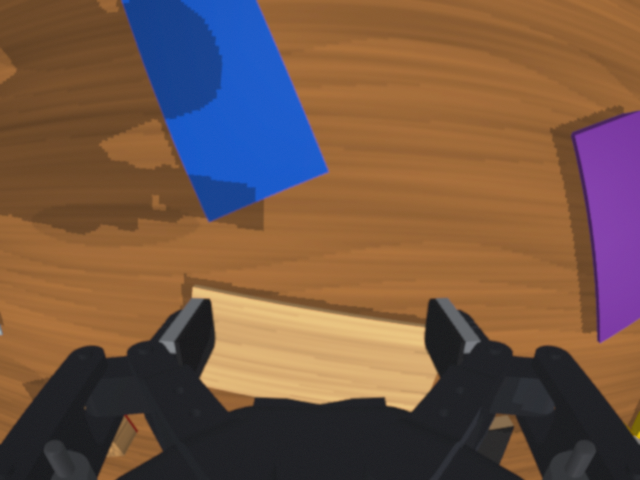

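The wrist view shows the slat's near edge from (190,285) to (430,325), with the fingertips at (200,300) and (440,300) about centred on it and the blue block well behind. Next I descend to find the height at which the tips touch the bench.

Request:
drive_tool --pt "25 0 0 0" --pt "20 0 0 0" --pt "6 0 0 0" --pt "2 0 0 0" --pt "2 0 0 0" --pt "0 0 0 0"

```text
clock: 2.32
position: [448.9, -36.2, 4.1]
ee_rot: [-0.014, 0.706, 0.014, 0.708]
contact_force: [0.9, 0.2, -0.3]
gripper_width: 85.0
```

Request:
drive_tool --pt "2 0 0 0" --pt "2 0 0 0" --pt "2 0 0 0" --pt "2 0 0 0" --pt "0 0 0 0"

```text
clock: 2.73
position: [447.7, -36.4, -5.1]
ee_rot: [-0.014, 0.707, 0.014, 0.707]
contact_force: [-0.3, -0.2, 0.5]
gripper_width: 84.6
```

Request:
drive_tool --pt "1 0 0 0" --pt "1 0 0 0" --pt "1 0 0 0" --pt "1 0 0 0" --pt "0 0 0 0"

```text
clock: 3.15
position: [447.8, -36.4, -9.1]
ee_rot: [-0.014, 0.707, 0.014, 0.707]
contact_force: [-0.4, -0.3, -0.5]
gripper_width: 85.1
```

Request:
drive_tool --pt "1 0 0 0" --pt "1 0 0 0" --pt "1 0 0 0" --pt "0 0 0 0"

```text
clock: 3.48
position: [447.8, -36.4, -12.1]
ee_rot: [-0.014, 0.707, 0.014, 0.707]
contact_force: [0.3, 0.6, 0.5]
gripper_width: 85.0
```

Request:
drive_tool --pt "1 0 0 0" --pt "1 0 0 0" --pt "0 0 0 0"

```text
clock: 3.73
position: [447.8, -36.4, -14.1]
ee_rot: [-0.014, 0.707, 0.014, 0.707]
contact_force: [0.1, -0.3, 0.8]
gripper_width: 85.3
```

Request:
drive_tool --pt "1 0 0 0" --pt "0 0 0 0"

```text
clock: 3.9
position: [447.9, -36.4, -15.0]
ee_rot: [-0.014, 0.707, 0.014, 0.707]
contact_force: [-0.0, -0.2, 0.0]
gripper_width: 85.1
```

Request:
drive_tool --pt "1 0 0 0" --pt "1 0 0 0" --pt "0 0 0 0"

```text
clock: 4.15
position: [447.8, -36.4, -17.1]
ee_rot: [-0.014, 0.707, 0.014, 0.707]
contact_force: [-0.9, 0.0, 0.0]
gripper_width: 85.2
```

Request:
drive_tool --pt "1 0 0 0" --pt "1 0 0 0" --pt "0 0 0 0"

```text
clock: 4.4
position: [447.8, -36.4, -19.1]
ee_rot: [-0.014, 0.707, 0.014, 0.707]
contact_force: [-0.3, 0.0, 0.2]
gripper_width: 84.9
```

The tips should have touched by about -13. I look at the fingers before going lower.

```bash
python3 - <<'E'
from h import *
im=arm.get_image('scene')[:,:,::-1]
cv2.imwrite('pics/scene2.png',cv2.resize(im[130:300,220:400],None,fx=4,fy=3.5,interpolation=cv2.INTER_CUBIC))
E
```

```text
(no output)
```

View pics/scene2.png

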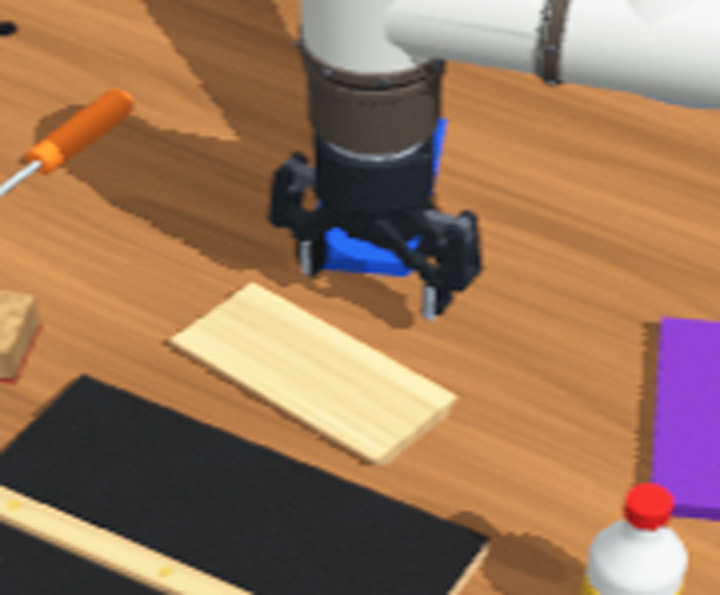

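The scene crop shows both tips just above the bench, with the left tip at (430,315) and its shadow close by. They are not through it, so I continue in 1 mm steps.

Request:
drive_tool --pt "1 0 0 0" --pt "1 0 0 0" --pt "0 0 0 0"

```text
clock: 4.7
position: [447.8, -36.4, -21.1]
ee_rot: [-0.014, 0.707, 0.014, 0.707]
contact_force: [0.4, 0.2, -0.5]
gripper_width: 85.0
```

```bash
python3 - <<'E'
from h import *
for p in((327.5,220.9),(297,208)):
  for z in(0,5,10,15): print(p,z,ray('scene',[p],z)[0].round(1))
E
```

```text
(327.5, 220.9) 0 [ 4.323e+02 -1.000e-01  0.000e+00]
(327.5, 220.9) 5 [436.4   2.2   5. ]
(327.5, 220.9) 10 [440.4   4.4  10. ]
(327.5, 220.9) 15 [444.4   6.7  15. ]
(297, 208) 0 [435.6 -97.7   0. ]
(297, 208) 5 [439.7 -94.9   5. ]
(297, 208) 10 [443.7 -92.1  10. ]
(297, 208) 15 [447.7 -89.3  15. ]
```

Both views suggest the open tips stand well above the TCP, so I go on down in steps while watching the force.

Request:
drive_tool --pt "1 0 0 0" --pt "1 0 0 0" --pt "1 0 0 0" --pt "0 0 0 0"

```text
clock: 5.03
position: [447.8, -36.4, -24.1]
ee_rot: [-0.014, 0.707, 0.014, 0.707]
contact_force: [-0.4, -0.3, 0.2]
gripper_width: 85.1
```

Request:
drive_tool --pt "1 0 0 0" --pt "1 0 0 0" --pt "0 0 0 0"

```text
clock: 5.28
position: [447.8, -36.4, -26.1]
ee_rot: [-0.014, 0.707, 0.014, 0.707]
contact_force: [0.5, -0.5, -0.3]
gripper_width: 85.1
```

Request:
drive_tool --pt "1 0 0 0" --pt "1 0 0 0" --pt "0 0 0 0"

```text
clock: 5.53
position: [447.8, -36.4, -28.1]
ee_rot: [-0.014, 0.707, 0.014, 0.707]
contact_force: [0.0, 0.7, -0.4]
gripper_width: 85.0
```

Request:
drive_tool --pt "1 0 0 0" --pt "1 0 0 0" --pt "0 0 0 0"

```text
clock: 5.78
position: [447.8, -36.4, -30.1]
ee_rot: [-0.014, 0.707, 0.014, 0.707]
contact_force: [0.1, -0.5, 0.9]
gripper_width: 85.4
```

Request:
drive_tool --pt "1 0 0 0" --pt "1 0 0 0" --pt "0 0 0 0"

```text
clock: 6.03
position: [447.9, -36.4, -32.1]
ee_rot: [-0.014, 0.707, 0.014, 0.707]
contact_force: [-0.7, -0.7, 0.1]
gripper_width: 85.3
```

```bash
python3 - <<'E'
from h import *
s=arm.read_state();print(s['joints'],s['position'])
im=arm.get_image('scene')[:,:,::-1];w=arm.get_image('wrist')[:,:,::-1]
a=cv2.resize(im[170:240,270:350],None,fx=5,fy=5,interpolation=cv2.INTER_CUBIC)
b=cv2.resize(w[240:400,120:520],(400,350))
cv2.imwrite('pics/s3.png',np.hstack([a,b]))
E
```

```text
[ 2.82478533e-01  4.17599928e-01 -6.83405402e-01 -4.34357947e-05
 -4.70065876e-01 -1.81466123e+00] [447.85279447 -36.40313976 -32.05125252]
```

View pics/s3.png

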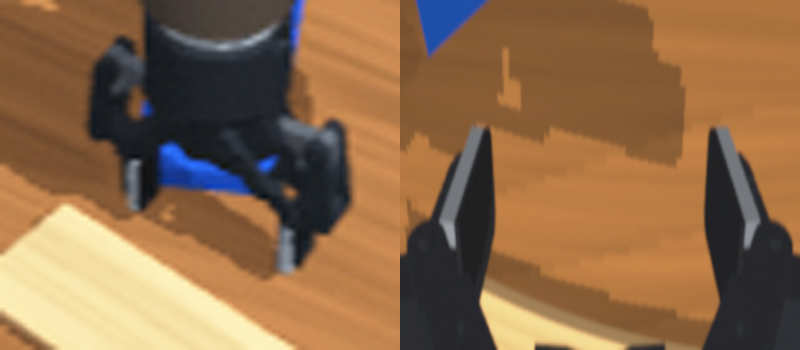

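Wrist crop: the pad tips show at about (195,297) and (440,297) in the full picture. That puts them about 45 to 50 mm behind the reported TCP, and the scene crop agrees. The stated 13 mm setback does not hold here, so I go on down by touch.

Request:
drive_tool --pt "1 0 0 0" --pt "1 0 0 0" --pt "1 0 0 0" --pt "1 0 0 0" --pt "0 0 0 0"

```text
clock: 6.55
position: [447.8, -36.4, -36.1]
ee_rot: [-0.014, 0.707, 0.014, 0.707]
contact_force: [-0.2, 0.8, 0.0]
gripper_width: 85.2
```

Request:
drive_tool --pt "1 0 0 0" --pt "1 0 0 0" --pt "1 0 0 0" --pt "0 0 0 0"

```text
clock: 6.88
position: [447.8, -36.4, -39.1]
ee_rot: [-0.014, 0.707, 0.014, 0.707]
contact_force: [-0.2, 0.1, -0.2]
gripper_width: 85.1
```

Request:
drive_tool --pt "1 0 0 0" --pt "1 0 0 0" --pt "0 0 0 0"

```text
clock: 7.13
position: [447.8, -36.4, -41.1]
ee_rot: [-0.014, 0.707, 0.014, 0.707]
contact_force: [-0.2, 1.1, -0.4]
gripper_width: 85.0
```

Request:
drive_tool --pt "1 0 0 0" --pt "1 0 0 0" --pt "0 0 0 0"

```text
clock: 7.38
position: [447.8, -36.4, -43.1]
ee_rot: [-0.014, 0.707, 0.014, 0.707]
contact_force: [0.8, -0.3, -0.1]
gripper_width: 85.1
```

Request:
drive_tool --pt "1 0 0 0" --pt "1 0 0 0" --pt "0 0 0 0"

```text
clock: 7.63
position: [447.8, -36.4, -45.1]
ee_rot: [-0.014, 0.707, 0.014, 0.707]
contact_force: [-0.2, -0.1, -0.6]
gripper_width: 84.8
```

Request:
drive_tool --pt "1 0 0 0" --pt "0.5 0 0 0" --pt "0 0 0 0"

```text
clock: 7.88
position: [447.9, -36.4, -46.5]
ee_rot: [-0.014, 0.707, 0.014, 0.707]
contact_force: [-1.0, 0.3, 0.0]
gripper_width: 84.9
```

```bash
python3 - <<'E'
from h import *
s=arm.read_state();print(s['position'],s['joint_efforts'])
im=arm.get_image('scene')[:,:,::-1]
hsv=cv2.cvtColor(im.copy(),cv2.COLOR_BGR2HSV)
m=(hsv[:,:,1]<60)
for x0,x1 in((290,304),(320,336)):
  ys,xs=np.where(m[200:245,x0:x1]);i=ys.argmax();p=(x0+xs[ys==ys.max()].mean(),200+ys.max()+.5)
  print(p,[ray('scene',[p],z)[0].round(0)[:2].tolist() for z in(0,5,10,15,20)])
cv2.imwrite('pics/s4.png',cv2.resize(im[180:250,260:360],None,fx=7,fy=7,interpolation=cv2.INTER_CUBIC))
E
```

```text
[447.87411602 -36.41714149 -46.49744214] [ 8.38902342e-03 -3.18782401e+01  8.45649719e+00  1.87971085e+00
  1.05353232e-02  1.06043566e-05]
(np.float64(297.0), np.float64(215.5)) [[460.0, -82.0], [464.0, -79.0], [468.0, -76.0], [471.0, -74.0], [475.0, -71.0]]
(np.float64(326.0), np.float64(227.5)) [[455.0, 9.0], [459.0, 11.0], [463.0, 13.0], [467.0, 16.0], [471.0, 18.0]]
```

View pics/s4.png

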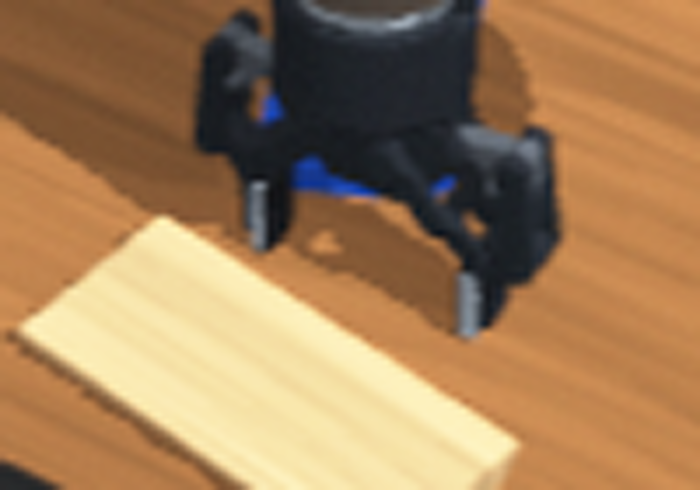

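The crop shows the left tip at (468,335), almost meeting its shadow. The ray puts it about 4 mm above the bench, so TCP z ≈ -50 would be touch.

Request:
drive_tool --pt "1 0 0 0" --pt "1 0 0 0" --pt "0 0 0 0"

```text
clock: 8.18
position: [448.0, -36.4, -48.2]
ee_rot: [-0.014, 0.707, 0.014, 0.707]
contact_force: [-0.6, -0.7, 3.5]
gripper_width: 85.2
```

Request:
drive_tool --pt "1 0 0 0" --pt "0 0 0 0"

```text
clock: 8.35
position: [448.1, -36.4, -48.2]
ee_rot: [-0.014, 0.707, 0.014, 0.707]
contact_force: [-3.9, 1.2, 14.6]
gripper_width: 84.8
```

Request:
drive_tool --pt "1 0 0 0" --pt "0 0 0 0"

```text
clock: 8.52
position: [448.1, -36.4, -48.3]
ee_rot: [-0.014, 0.707, 0.014, 0.707]
contact_force: [-5.5, 1.1, 23.9]
gripper_width: 85.0
```

Request:
drive_tool --pt "1 0 0 0" --pt "0 0 0 0"

```text
clock: 8.68
position: [448.1, -36.4, -48.4]
ee_rot: [-0.014, 0.707, 0.014, 0.707]
contact_force: [-9.1, 2.4, 35.1]
gripper_width: 85.5
```

Bench touch is at TCP z = -48.1 (stiffness about 10 N/mm), so tip height = TCP z + 48. I raise the tips to about 4 mm and push forward, tool square to the board.

Request:
drive_tool --pt "-5 0 0 0" --pt "-2.5 0 0 0" --pt "0 0 5 0" --pt "0 0 5 0" --pt "0 0 5 0" --pt "0 0 5 0" --pt "0 0 5 0" --pt "0 0 5 0" --pt "0 0 5 0" --pt "0 0 5 0"

```text
clock: 9.52
position: [488.3, -34.9, -44.1]
ee_rot: [-0.014, 0.707, 0.014, 0.707]
contact_force: [0.1, 0.8, -0.4]
gripper_width: 85.0
```

Request:
drive_tool --pt "0 0 4 0" --pt "0 0 4 0" --pt "0 0 4 0" --pt "0 0 3 0" --pt "0 0 3 0" --pt "0 0 0 0"

```text
clock: 10.02
position: [506.8, -34.1, -43.8]
ee_rot: [-0.014, 0.707, 0.014, 0.707]
contact_force: [0.2, -0.5, 0.0]
gripper_width: 85.3
```

```bash
cat >> h.py <<'E'
def slat(z=15,near=None):
    im=arm.get_image('top')[:,:,::-1].copy();hsv=cv2.cvtColor(im,cv2.COLOR_BGR2HSV)
    m=((hsv[:,:,2]>185)&(hsv[:,:,1]<150)&(hsv[:,:,0]<30))
    c=big(m,near);w=ray('top',cv2.boxPoints(cv2.minAreaRect(c)),z)[:,:2]
    a=.0385;B=(w-[603.5,-6])@np.array([[np.cos(a),-np.sin(a)],[np.sin(a),np.cos(a)]])
    print('corners in board frame',B.round(1).tolist());return im
E
python3 - <<'E'
from h import *
im=slat(15,(360,245))
cv2.imwrite('pics/t5.png',cv2.resize(im[140:300,260:460],None,fx=4,fy=3.7,interpolation=cv2.INTER_CUBIC))
E
```

```text
corners in board frame [[-1.3, 68.5], [-12.3, -114.9], [-86.3, -109.6], [-75.5, 72.7]]
```

View pics/t5.png

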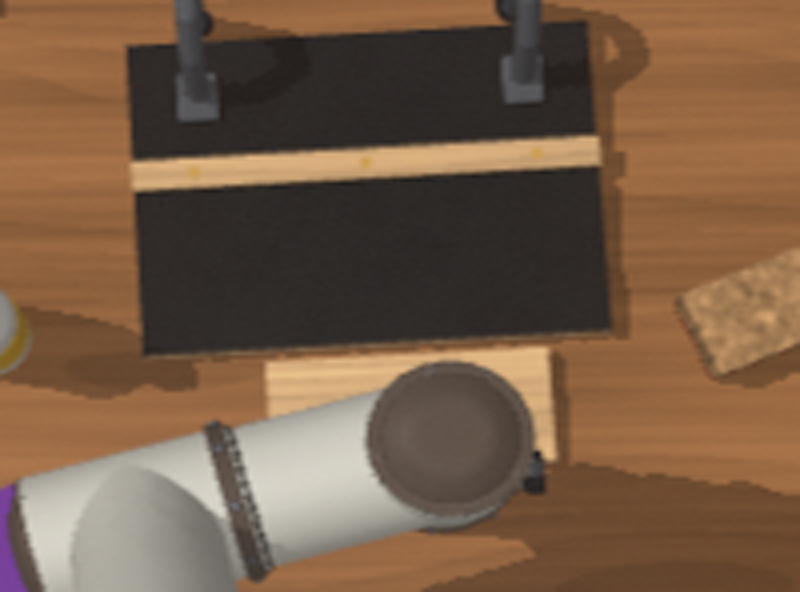

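The view shows the slat square to the board, from (265,360) to (552,348), with the front edge a few mm ahead. I keep pushing gently until contact.

Request:
drive_tool --pt "0 0 1.5 0" --pt "0 0 1.5 0" --pt "0 0 1.5 0" --pt "0 0 1 0" --pt "0 0 0 0"

```text
clock: 10.48
position: [511.8, -33.9, -43.9]
ee_rot: [-0.014, 0.707, 0.014, 0.707]
contact_force: [0.4, -0.5, -0.0]
gripper_width: 85.0
```

Request:
drive_tool --pt "0 0 0.7 0" --pt "0 0 0.7 0" --pt "0 0 0 0"

```text
clock: 10.73
position: [512.9, -33.9, -43.9]
ee_rot: [-0.014, 0.707, 0.014, 0.707]
contact_force: [0.1, -0.9, 0.9]
gripper_width: 85.1
```

Request:
drive_tool --pt "0 0 0.8 0" --pt "0 0 0.8 0" --pt "0 0 0 0"

```text
clock: 10.98
position: [514.6, -33.8, -43.9]
ee_rot: [-0.014, 0.707, 0.014, 0.707]
contact_force: [0.8, -0.1, -0.7]
gripper_width: 85.0
```

Request:
drive_tool --pt "0 0 0.8 0" --pt "0 0 0 0"

```text
clock: 11.15
position: [515.4, -33.8, -43.9]
ee_rot: [-0.014, 0.707, 0.014, 0.707]
contact_force: [0.3, -0.4, 0.2]
gripper_width: 84.9
```

Request:
drive_tool --pt "0 0 0.8 0" --pt "0 0 0 0"

```text
clock: 11.32
position: [515.6, -33.8, -44.0]
ee_rot: [-0.014, 0.707, 0.014, 0.707]
contact_force: [-1.2, -0.2, 0.4]
gripper_width: 85.1
```

Request:
drive_tool --pt "0 0 0.6 0" --pt "0 0 0 0" --pt "0 0 0 0"

```text
clock: 11.57
position: [515.6, -33.9, -44.1]
ee_rot: [-0.014, 0.708, 0.013, 0.706]
contact_force: [-2.8, 0.7, 1.5]
gripper_width: 84.9
```

Request:
drive_tool --pt "0 0 1 0" --pt "0 0 1 0" --pt "0 0 0 0" --pt "0 0 0 0"

```text
clock: 11.9
position: [515.4, -34.2, -44.4]
ee_rot: [-0.014, 0.709, 0.013, 0.705]
contact_force: [-6.7, 0.6, 3.0]
gripper_width: 85.4
```

The press is 6.7 N. I start the lift along the computed arc, checking force as I go.

Request:
drive_tool --pt "-2 0 0 0" --pt "-3 0 0 0" --pt "-3 0 0.2 0" --pt "-3 0 0.3 0"

```text
clock: 12.23
position: [515.7, -34.2, -33.9]
ee_rot: [-0.014, 0.709, 0.013, 0.705]
contact_force: [-5.9, 1.3, -0.1]
gripper_width: 84.9
```

Request:
drive_tool --pt "-3 0 0.5 0" --pt "-3 0 0.6 0" --pt "-1 0 0.2 0"

```text
clock: 12.48
position: [516.5, -34.2, -26.7]
ee_rot: [-0.014, 0.71, 0.013, 0.704]
contact_force: [-6.5, 1.5, 0.2]
gripper_width: 84.9
```

Request:
drive_tool --pt "-2.7 0 0.8 0" --pt "-2.7 0 0.9 0" --pt "-2.7 0 1.1 0" --pt "-2.6 0 1.2 0" --pt "-2.6 0 1.3 0" --pt "-2.6 0 1.4 0"

```text
clock: 12.98
position: [524.0, -34.0, -10.6]
ee_rot: [-0.014, 0.709, 0.013, 0.705]
contact_force: [-6.3, 0.0, 3.0]
gripper_width: 84.9
```

Request:
drive_tool --pt "-2.3 0 1.6 0" --pt "-2.3 0 1.8 0" --pt "-2.2 0 1.9 0" --pt "-2.1 0 2.0 0" --pt "-2.0 0 2.1 0" --pt "-2.0 0 2.3 0"

```text
clock: 13.48
position: [539.0, -32.9, 3.2]
ee_rot: [-0.014, 0.707, 0.014, 0.707]
contact_force: [-3.2, 0.4, 1.9]
gripper_width: 84.7
```

Request:
drive_tool --pt "-2.2 0 2.3 0" --pt "-2.2 0 2.3 0" --pt "-2.1 0 2.4 0" --pt "-2 0 2.4 0" --pt "-2 0 2.5 0" --pt "-1.9 0 2.5 0"

```text
clock: 13.98
position: [554.1, -32.2, 15.6]
ee_rot: [-0.014, 0.707, 0.014, 0.707]
contact_force: [-0.1, -0.4, 0.0]
gripper_width: 85.0
```

```bash
python3 - <<'E'
from h import *
a=arm.get_image('scene')[:,:,::-1]
cv2.imwrite('pics/s6.png',cv2.resize(a[150:320,200:400],None,fx=3.5,fy=3.5,interpolation=cv2.INTER_CUBIC))
E
```

```text
(no output)
```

View pics/s6.png

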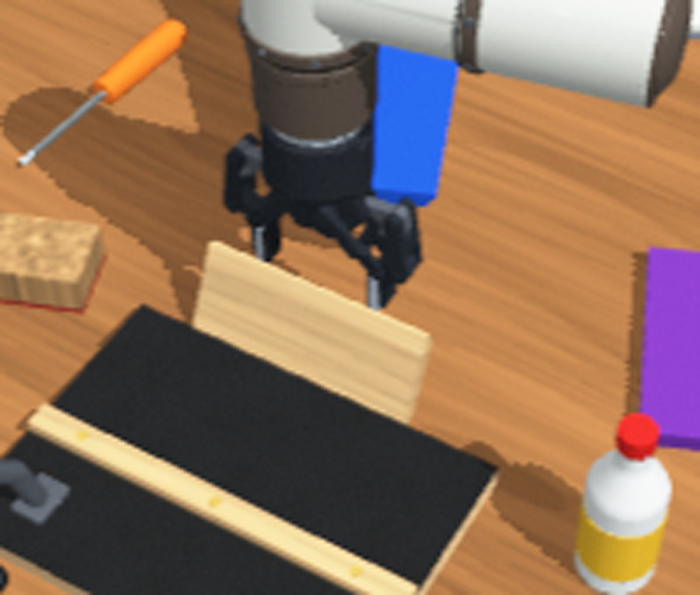

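The view shows the slat tilted about 60° with its lower edge along the board front and the fingers behind its top edge at (262,250) and (375,305). I push on forward.

Request:
drive_tool --pt "-1.6 0 2.5 0" --pt "-1.5 0 2.6 0" --pt "-1.3 0 2.7 0" --pt "-1.1 0 2.7 0" --pt "-0.8 0 2.7 0" --pt "-0.6 0 2.7 0" --pt "-0.4 0 2.7 0"

```text
clock: 14.62
position: [572.2, -31.6, 22.8]
ee_rot: [-0.014, 0.707, 0.014, 0.707]
contact_force: [0.0, -0.4, -0.0]
gripper_width: 85.2
```

Request:
drive_tool --pt "0 0 2.7 0" --pt "0 0 2.7 0" --pt "0 0 2.7 0" --pt "0 0 2.7 0" --pt "0 0 2.7 0" --pt "0 0 2.7 0" --pt "0 0 2.7 0" --pt "0 0 2.7 0" --pt "0 0 0 0" --pt "0 0 0 0"

```text
clock: 15.45
position: [594.3, -30.7, 23.2]
ee_rot: [-0.014, 0.706, 0.014, 0.708]
contact_force: [0.4, 0.6, 6.1]
gripper_width: 84.5
```

```bash
python3 - <<'E'
from h import *
a=arm.get_image('scene')[:,:,::-1]
cv2.imwrite('pics/s7.png',cv2.resize(a[150:320,200:400],None,fx=3.5,fy=3.5,interpolation=cv2.INTER_CUBIC))
E
```

```text
(no output)
```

View pics/s7.png

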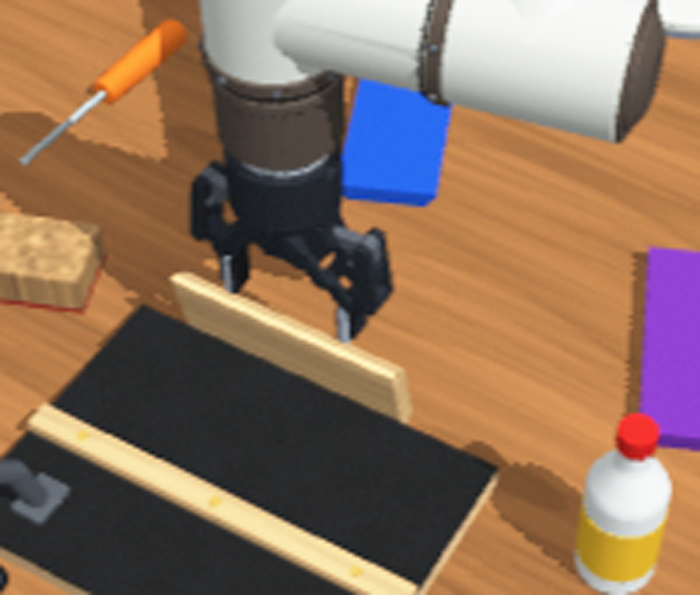

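The slat stands nearly upright. The tips are wedged on its bevel (fz 6 N), so I relieve by rising slightly while going forward.

Request:
drive_tool --pt "-1 0 1.5 0" --pt "-1 0 1.5 0" --pt "0 0 2.5 0" --pt "0 0 2.5 0" --pt "0 0 2.5 0" --pt "0 0 0 0" --pt "0 0 0 0" --pt "0 0 0 0"

```text
clock: 16.17
position: [603.7, -30.4, 24.4]
ee_rot: [-0.014, 0.707, 0.014, 0.707]
contact_force: [-0.6, -0.0, -1.1]
gripper_width: 84.9
```

```bash
python3 - <<'E'
from h import *
a=arm.get_image('scene')[:,:,::-1]
cv2.imwrite('pics/s8.png',cv2.resize(a[150:320,200:400],None,fx=3.5,fy=3.5,interpolation=cv2.INTER_CUBIC))
E
```

```text
(no output)
```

View pics/s8.png

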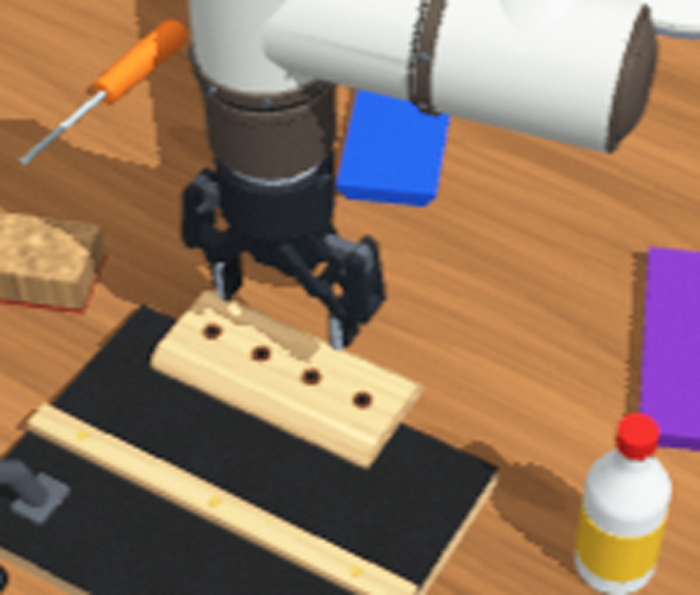

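It flipped: the holes are up, a row from (212,331) to (362,399), and the near edge overhangs the front. That was view 11. I back off and come down to a tip height just above the rubber.

Request:
drive_tool --pt "0 0 -15 0" --pt "0 0 -15 0" --pt "0 0 -10 0" --pt "15 0 0 0" --pt "15 0 0 0" --pt "15 0 0 0" --pt "6 0 0 0" --pt "0 0 0 0" --pt "0 0 0 0"

```text
clock: 16.97
position: [564.0, -32.0, -26.3]
ee_rot: [-0.014, 0.707, 0.014, 0.707]
contact_force: [0.1, 0.3, 0.3]
gripper_width: 85.3
```

```bash
python3 - <<'E'
from h import *
print(arm.read_state()['position']);slat(32,(360,215))
E
```

```text
[564.02622452 -31.95931197 -26.28767967]
corners in board frame [[10.2, 89.1], [26.1, 8.9], [-31.7, -2.2], [-47.5, 77.6]]
```

Request:
drive_tool --pt "2 0 0 0" --pt "1.3 0 0 0" --pt "0 0 4 0" --pt "0 0 4 0" --pt "0 0 4 0" --pt "0 0 4 0" --pt "0 0 3 0" --pt "0 0 3 0" --pt "0 0 0 0"

```text
clock: 17.77
position: [585.2, -31.3, -29.7]
ee_rot: [-0.014, 0.708, 0.013, 0.706]
contact_force: [-4.8, -1.5, 4.8]
gripper_width: 85.0
```

Request:
drive_tool --pt "0 0 3 0" --pt "0 0 3 0" --pt "0 0 3 0" --pt "0 0 3 0" --pt "0 0 3 0" --pt "0 0 0 0"

```text
clock: 18.27
position: [585.1, -32.0, -32.6]
ee_rot: [-0.014, 0.718, 0.012, 0.695]
contact_force: [-26.0, 4.0, 14.8]
gripper_width: 85.2
```

It is stuck at x=585 with 26 N. I ease off and look, using both cameras in one composite (last view).

Request:
drive_tool --pt "0 0 -5 0" --pt "0 0 -5 0" --pt "0 0 -3 0" --pt "0 0 0 0"

```text
clock: 18.6
position: [588.7, -30.8, -29.3]
ee_rot: [-0.014, 0.706, 0.014, 0.708]
contact_force: [-0.8, 0.1, 0.1]
gripper_width: 85.2
```

```bash
python3 - <<'E'
from h import *
s=arm.read_state();print(s['position'],s['contact_force'])
a=arm.get_image('scene')[:,:,::-1].copy();w=arm.get_image('wrist')[:,:,::-1];t=arm.get_image('top')[:,:,::-1].copy()
cv2.imwrite('pics/raw_s9.png',a);cv2.imwrite('pics/raw_t9.png',t);cv2.imwrite('pics/raw_w9.png',w)
A=cv2.resize(a[195:295,230:330],(480,600),interpolation=cv2.INTER_CUBIC)
B=cv2.resize(w[200:480],(320,240));C=cv2.resize(t[180:265,290:420],(320,200),interpolation=cv2.INTER_CUBIC)
cv2.imwrite('pics/s9.png',np.hstack([A,np.vstack([B,C,np.zeros((160,320,3),np.uint8)])]))
E
```

```text
[588.65450267 -30.78759181 -29.32638483] [-0.83035598  0.09129741  0.08499825]
```

View pics/s9.png

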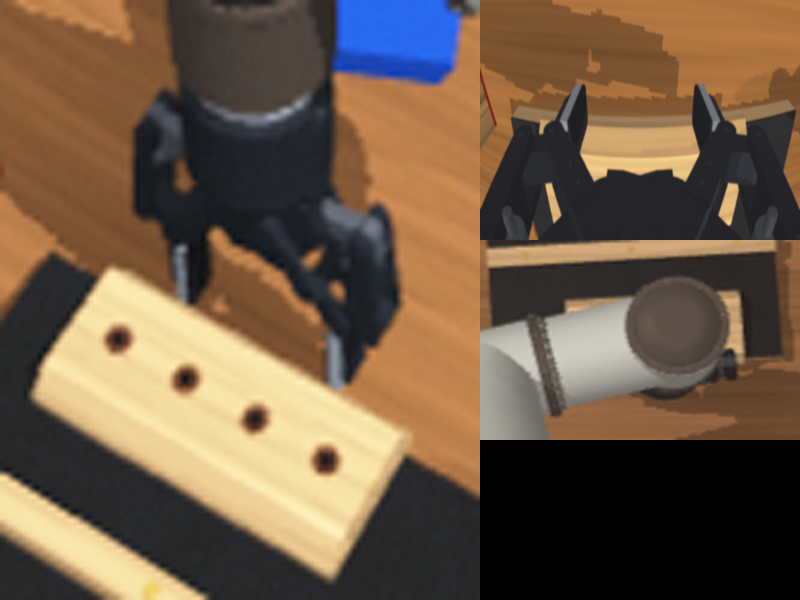

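The composite shows the slat flat with holes up, its near edge still overhanging about 7 mm, and the tips low against it. The load twisted the tool downward, so finger friction was pressing the slat into the grippy rubber. I push again with a slight rise so friction unloads it.

Request:
drive_tool --pt "0.6 0 -1 0" --pt "-0.4 0 1 0" --pt "-0.3 0 2 0" --pt "-0.2 0 2 0" --pt "-0.2 0 2 0" --pt "0 0 0 0"

```text
clock: 19.25
position: [594.6, -30.7, -29.2]
ee_rot: [-0.014, 0.707, 0.014, 0.707]
contact_force: [-0.7, 1.0, 0.2]
gripper_width: 85.0
```

Request:
drive_tool --pt "-0.1 0 2 0" --pt "-0.1 0 2 0" --pt "-0.1 0 2 0" --pt "-0.1 0 2 0" --pt "-0.1 0 2 0" --pt "0 0 0 0"

```text
clock: 19.75
position: [604.5, -30.3, -28.6]
ee_rot: [-0.014, 0.707, 0.014, 0.707]
contact_force: [1.0, -0.5, -0.2]
gripper_width: 85.2
```

Request:
drive_tool --pt "-0.1 0 2 0" --pt "-0.1 0 2 0" --pt "-0.1 0 2 0" --pt "-0.1 0 2 0" --pt "-0.1 0 2 0" --pt "0 0 0 0"

```text
clock: 20.25
position: [614.5, -30.0, -28.1]
ee_rot: [-0.014, 0.707, 0.014, 0.707]
contact_force: [-0.8, -0.5, -0.1]
gripper_width: 84.8
```

Request:
drive_tool --pt "-0.1 0 2 0" --pt "-0.1 0 2 0" --pt "-0.1 0 2 0" --pt "-0.1 0 2 0" --pt "-0.1 0 2 0" --pt "0 0 0 0"

```text
clock: 20.75
position: [624.5, -29.6, -27.6]
ee_rot: [-0.014, 0.707, 0.014, 0.707]
contact_force: [0.6, 0.4, 0.5]
gripper_width: 85.1
```

Request:
drive_tool --pt "0 0 1.5 0" --pt "0 0 1.5 0" --pt "0 0 1 0" --pt "0 0 0 0"

```text
clock: 21.08
position: [628.1, -29.4, -27.7]
ee_rot: [-0.014, 0.707, 0.014, 0.707]
contact_force: [0.8, 0.9, 0.1]
gripper_width: 85.1
```

Request:
drive_tool --pt "0 0 1 0" --pt "0 0 1 0" --pt "0 0 0 0"

```text
clock: 21.33
position: [630.1, -29.4, -27.7]
ee_rot: [-0.014, 0.707, 0.014, 0.707]
contact_force: [-0.9, -0.9, 0.5]
gripper_width: 85.1
```

Request:
drive_tool --pt "0 0 1 0" --pt "0 0 0.5 0" --pt "0 0 0 0"

```text
clock: 21.58
position: [631.5, -29.3, -27.7]
ee_rot: [-0.014, 0.707, 0.014, 0.707]
contact_force: [-0.4, 0.8, 0.3]
gripper_width: 84.9
```

Request:
drive_tool --pt "0 0 1 0" --pt "0 0 0.5 0" --pt "0 0 0 0"

```text
clock: 21.83
position: [631.9, -29.3, -27.7]
ee_rot: [-0.014, 0.708, 0.014, 0.706]
contact_force: [-3.7, 0.6, 3.7]
gripper_width: 84.8
```

Request:
drive_tool --pt "-0.3 0 1 0" --pt "-0.3 0 1 0" --pt "0 0 0 0" --pt "0 0 0 0"

```text
clock: 22.17
position: [631.8, -29.4, -27.7]
ee_rot: [-0.014, 0.709, 0.013, 0.705]
contact_force: [-7.6, 1.7, 5.1]
gripper_width: 84.5
```

Request:
drive_tool --pt "0 0 -3 0" --pt "0 0 -5 0" --pt "0 0 -15 0" --pt "0 0 -25 0" --pt "-20 0 -25 0" --pt "-30 0 -25 0" --pt "-30 0 -25 0" --pt "-30 0 -25 0" --pt "-20 0 -20 0" --pt "0 0 0 0"

```text
clock: 23.0
position: [467.0, -35.4, 107.4]
ee_rot: [-0.013, 0.704, 0.015, 0.71]
contact_force: [-0.2, -0.6, -0.7]
gripper_width: 85.3
```

```bash
python3 - <<'E'
from h import *
s=arm.read_state();print(s['position'],s['contact_force'])
im=arm.get_image('top')[:,:,::-1].copy();cv2.imwrite('pics/raw_t10.png',im);cv2.imwrite('pics/raw_s10.png',arm.get_image('scene')[:,:,::-1])
hsv=cv2.cvtColor(im,cv2.COLOR_BGR2HSV)
m=((hsv[:,:,2]>150)&(hsv[:,:,1]<170)&(hsv[:,:,0]<30))
for y in range(170,240,2): print(y,''.join('#' if v else '.' for v in m[y,285:425:2]))
E
```

```text
[467.00380543 -35.43840924 107.42228347] [-0.16279605 -0.64933078 -0.69494235]
170 ......................................................................
172 .................................................................#####
174 .................................................................#####
176 ####..................................................................
178 .###..............................................#############.......
180 .................................##############################...####
182 ####............###############################################...####
184 ##############################################################....####
186 ###############################################...####............####
188 ###############################.#######################..........###..
190 ...#########........###################################...........####
192 ....................###################################...............
194 ....................###################################...............
196 ....................######################
[... 903 characters left out ...]
.........................
222 ......................................................................
224 ...................................................................###
226 ......................................................................
228 ......................................................................
230 ......................................................................
232 ......................................................................
234 ......................................................................
236 ..........................#####.......................................
238 ......................................................................
```

```bash
python3 - <<'E'
from h import *
im=cv2.imread('pics/raw_t10.png');hsv=cv2.cvtColor(im,cv2.COLOR_BGR2HSV)
m=((hsv[:,:,2]>120)&(hsv[:,:,1]<170)&(hsv[:,:,0]<30));m[:192]=0;m[224:]=0;m[:,:315]=0;m[:,:]&=True;m[:,405:]=0
a=.0385;Q=np.array([[np.cos(a),-np.sin(a)],[np.sin(a),np.cos(a)]])
f=lambda p,z:(ray('top',p,z)[:,:2]-[603.5,-6])@Q
P=np.array([(x,np.where(m[:,x])[0].max()+.5) for x in range(330,390)],float)
B=f(P,20);s,b=np.polyfit(B[:,1],B[:,0],1);print('near edge x at y=-20: %.1f (want 35), slope vs board %.3f'%(b-20*s,s))
P=np.array([(np.where(m[y])[0].min(),y) for y in range(198,212)]+[(np.where(m[y])[0].max()+1,y) for y in range(198,212)],float)
Y=f(P,27)[:,1];print('y ends',np.median(Y[:14]),np.median(Y[14:]))
# holes
h=(hsv[:,:,2]<110)&True;h[:196]=0;h[208:]=0;h[:,:326]=0;h[:,395:]=0
n,_,st,ce=cv2.connectedComponentsWithStats(h.astype(np.uint8))
c=ce[1:][st[1:,4]>5];H=f(c,32);print('holes (x want 75)',H.round(1).tolist(),'slope',np.polyfit(H[:,1],H[:,0],1)[0])
t0=cv2.imread('pics/top0.png')
for n,(x0,x1,y0,y1) in dict(glue=(235,275,208,248),sander=(425,485,200,250),driver=(472,498,250,340)).items():
    g=im[y0:y1,x0:x1];(dx,dy),r=cv2.phaseCorrelate(*[cv2.cvtColor(q,cv2.COLOR_BGR2GRAY).astype(np.float32) for q in(t0[y0:y1,x0:x1],g)]);print(n,'shift px',round(dx,2),round(dy,2),round(r,2))
E
```

```text
near edge x at y=-20: 33.9 (want 35), slope vs board -0.001
y ends 68.15268846033106 -113.71027411136139
holes (x want 75) [[74.1, -41.9], [74.4, -85.1], [74.4, 41.9], [74.3, -1.1]] slope 0.00031616901390724703
glue shift px 0.03 0.03 0.99
sander shift px -0.0 0.0 0.94
driver shift px 1.03 0.23 0.55
```

Gap, straightness and position all check out. The driver figure has a low score; the arm never went near it, so I put that down to the arm's shadow. I hand in.

```bash
python3 -c "
from bench import arm
print(arm.job_done())"
```

```text
the job is handed in; nothing more can be done
None
```

The slat is flipped onto the board, holes up, with its long edge against the stop, and the job is handed in at about 23 s of the 64 s allowed. I squared it to the board with the open fingertips, pressed it against the front edge at about 6.5 N, took it up along the arc, tipped it over and pushed it home.

**Last checks (top camera):**

| Check | Measured | Needed |
|---|---|---|
| Slat centre, board x | about 74.3 mm | 71 to 77 mm |
| Slat centre, board y | about -23 mm | within ±65 mm |
| Tilt against the board | under 0.002 rad | under 0.04 rad |

- **Flat and snug:** All four holes show on top. The slat pressed the stop with about 7.6 N before I retracted, and the robot is clear.
- **Bystanders:** The glue bottle and sanding block show no shift. The screwdriver check was poor: a shift of about 1 px (roughly 2.5 mm) at a low match score of 0.55. I put that down to the arm's shadow, as the arm never worked near it.

**What disagreed or went wrong:**
- The open fingertips were about 48 mm behind the reported tool point, not the 13 mm stated. I found this by touching the bench and corrected for it.
- The first push along the rubber jammed at 26 N. I eased off and pushed again with a slight rise, and it then slid freely.
- The near-edge measurement read 33.9 mm against an ideal 35 mm, which is within the camera's roughly 2 mm accuracy.

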